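Back a jar carousel off by one notch

ROBOT

A 6-joint arm with a two-finger parallel gripper is mounted at the origin on a cart in front of the work surface, level with it; the furniture and walls round the work are solid. World frame = base frame: x ahead of the robot, y to its left, z up, the work surface at z = 0. Lengths are in mm, angles in rad, forces in N, time in s.
With the tool pointing down it reaches from about 250 to 775 mm from the base axis. Payload 4 kg.
Tool frame: the origin (TCP) lies midway between the tips of the shut fingers; the grasp point (between the pads) lies arm.grip_depth behind it (arm.grip_depth is the distance from the TCP to the grasp point, in mm); y points along the fingers, x is the direction in which the jaws open and shut, and the axes are right-handed (so a half turn about y gives the same grasp; the last joint's range is limited). The gripper opens to 94 mm and grips with 3 to 60 N. Pads are 16 mm wide; open, the fingers measure 119 mm over their backs; the gripper's body (75 mm by 177 mm) begins 78 mm behind the grasp point.
Start: joints at [1.163, 0.087, 1.371, -0, 1.684, -0.103], TCP at [165.066, 524.665, 205.506] pointing down, gripper open.
Joint ranges: [-3.1, 3.1], [-0.76, 2.03], [0.27, 2.55], [-1.08, 4.22], [0.17, 2.65], [-2.57, 2.57]. Speed limits (rad/s): [2.79, 2.79, 3.14, 3.14, 3.14, 3.14].

INTERFACE

Orientations are given as [roll, pitch, yaw] about the fixed x, y, z axes, in that order (R = Rz(yaw) Ry(pitch) Rx(roll)).
In Python, from bench import arm gives the robot as it stands.
- The arm moves only by the tool apply_moves, never from a script. Its argument "targets" is a list of rows, each a list of 6 numbers: the shift along the tool's x, y, z in m, then the turn, a rotation vector about the tool's x, y, z in rad. A call has 1 to 5 rows; each row is the pose to reach, as a shift and turn from the pose commanded when the call began, along the tool's axes at that moment; what a row does not reach only later rows make up. A row lasts 1/10 s, in which the tool goes at most 50 mm and 8.59 degrees, less where a joint would pass 70% of its speed; a pose out of reach is approached as far as the arm can. A call with a gripper value outside its range is refused whole. "claw" is the finger opening in m, from 0 to 0.094, set as the call begins (left out, the last holds). The fingers move at their own pace and stop on an object; the grip force is fixed at half the most. Time passes only in rows, so rows that repeat a pose let the fingers close. It gives the time, the measured TCP pose, the force and the opening at its end, in the units of the state.
- arm.read_state(): the state, without advancing time (a new reading comes with each control period).
- arm.grab_frame(name): name is "scene" or "top" or "wrist"; returns (picture, depth): 384x512x3 uint8, blue, green, red; 384x512 float32, mm along the optical axis (not along the pixel's ray), 0 where there is no reading.
- arm.calibration(name): a dict with "K" (3x3 intrinsics, pixels), "R" (3x3) and "t" (3): a world point X has camera coordinates R X + t; the wrist camera has in their place "T_tool_cam" (4x4, takes a point from camera to tool coordinates, whose origin is the TCP and whose axes are the tool frame's). Camera axes: x right, y down, z forward; pixel columns grow to the right and rows downward; lengths in mm; the calibration is good to about 2 mm. A picture is of the moment at which its call begins: read the wrist's pose just before it. calibration takes no time and is no camera call.
- arm.sign_off(): hands the job in, once; it reports no verdict.
The state is a dict: "time_s": time; "joint_pos": joint angles; "joint_velocities": joint speeds; "joint_torque": joint torques, N m; "position": TCP position; "tcp_rot": TCP orientation; "force": force on the tool from outside, world axes, zero at the start; "moment": the same for the moment, N m; "gripper_width": finger opening in mm.
Only numpy, scipy, OpenCV 4.12 (cv2) and the standard library are available. Lean on these libraries where they do the work, as an engineer would, in place of code of your own. Each camera call takes 0.05 s, during which the arm holds its last target. There are 200 camera calls.

TASK

The jar carousel on the bench has been fed one station too far: with a fingertip, lift its ratchet pawl by tipping the weighted knob away from the wheel until the pawl stays up, and then push the wheel by one of its upright pegs one notch backward (clockwise seen from above; one eighth of a turn). Tip the pawl in again so that at the end it lies fully down between the teeth, holding the wheel in its new place. Grasp and lift nothing: the jars stay standing on the wheel, and the things beside the carousel stay where they are.

Things in the scene. Friction and masses are not known exactly. Their poses are not given: they have to be found in the camera images.
- carousel: Fixed grey base of the jar carousel. Origin on the wheel's upright axis at bench height, z up. Its -y side (robot's right, give or take 0.6 rad) carries the pawl on a pedestal 160 mm out. A low pointer (12 mm high, tip 169 mm from the axis) sticks out under the rim at 202.5 deg (counterclockwise from its +x): the pick station
- wheel (a joint): Angle of the white wheel, rad; grows counterclockwise from above (forward, free); 0 to 0.05 at the start; one notch is 0.785. It turns with about 1.5 N at a peg and stays where left. With the pawl down it is stopped backward at about -0.01 (one notch back: about -0.80) and can go 0.1 forward of that before the pawl's nose starts up a ramp
- wheel_center (a point): Centre of the wheel's top face, 34 mm above the bench. The wheel is a disc of 141 mm radius, with a grey hub 31 mm high and eight 45 deg stations marked by seat discs; short radial fins 12 mm high (88 to 118 mm out) lie between them at 0, 45, 90.. deg plus the wheel angle (from the carousel's +x)
- peg0 (a point): Top of one of eight like upright steel pegs (this one at the wheel angle from the carousel's +x, the others every 45 deg). Each stands at the outer end of a fin, 10 mm thick, axis 118 mm from the wheel's axis, from the wheel's top face (34 mm) up to 68 mm. Push the wheel by these
- tooth0 (a point): Top edge of the upright face of one of eight ratchet teeth, the one that blocks the pawl at the start. Teeth stand 9 mm high on the rim, 124 to 140 mm from the axis; each has an upright face at its clockwise end and a ramp falling counterclockwise, then a flat gap of 26 mm for the pawl's nose
- pawl (a joint): Steel tumbler pawl on a level hinge tangent to the rim, 159 mm from the wheel's axis, 48 mm above the bench. 0 = down, 12 mm wide nose between teeth; grows to 0.95 as the knob is tipped away from the wheel. Under 1 N at the knob moves it. It tips over at about 0.5: beyond, it falls outward by itself and stays up, nose clear of the teeth; below, it falls in
- pawl_knob (a point): Centre of the pawl's knob, a level steel roller 16 mm thick and 30 mm long (along the carousel's x), 45 mm from the hinge on a 7 mm stem. Pawl down: 144 mm from the wheel's axis, 90 mm above the bench. Thrown back: 184 mm from the axis, 85 mm above the bench
- vial_4: white screw-top jar, 39 mm across and 66 mm tall, standing loose on the wheel in one of the seats, 60 mm from the wheel's axis; the three jars swap seats. Origin at the centre of its underside. It only rides along; not to be lifted or tipped
- vial_1: white screw-top jar, 39 mm across and 56 mm tall, standing loose on the wheel in one of the seats, 60 mm from the wheel's axis; the three jars swap seats. Origin at the centre of its underside. It only rides along; not to be lifted or tipped
- vial_6: white screw-top jar, 39 mm across and 58 mm tall, standing loose on the wheel in one of the seats, 60 mm from the wheel's axis; the three jars swap seats. Origin at the centre of its underside. It only rides along; not to be lifted or tipped
- bottle: bystander: white tablet bottle with a coloured band, 38 mm across, 68 mm tall, loose on the bench beside the carousel. Origin at the centre of its underside
- tape: bystander: roll of clear tape lying flat, 53 mm across, 18 mm high, loose on the bench near the pawl. Origin at the centre of its underside
- cups: bystander: stack of clear dose cups, 46 mm across, 50 mm tall, loose on the bench behind the carousel. Origin at the centre of its underside

How it is judged:
By the outcome, as a careful person would: the job done as asked, in the order asked, and still so for the second after the job is handed in, with the robot touching nothing.
It also fails if it takes over 53 s, if anything falls off the work surface, if the arm or the gripper's body presses on something with over 40 N, if the wrist force passes 120 N, or if a joint passes its speed limit or range.

## Working session

There is one attempt and no reset: what is moved stays moved. The work goes in short steps, Python scripts to look and compute and a tool call to move; the robot and the scene stay as the last step left them, time stands still between calls to the robot, and variables do not carry over. Pictures are saved under pics/ and viewed, about 8 in all and at most 12, crops included, and the job is handed in when it is done.

Besides the shell and the picture viewer there is one more tool, called after "Emit:" as name(argument=value, ...) on one line, values as JSON. apply_moves: Moves the arm, as the interface text tells. Its arguments: {"type":"object","properties":{"targets":{"type":"array","items":{"type":"array","items":{"type":"number"}}},"claw":{"type":"number"}},"required":["targets"]}

```bash
mkdir -p pics; python3 - <<'E'
from bench import arm
import cv2,numpy as np
s=arm.read_state();print(s)
for n in("scene","top"):
    p,d=arm.grab_frame(n);cv2.imwrite(f"pics/{n}0.png",p);np.save(f"pics/{n}0.npy",d);print(n,arm.calibration(n))
print(arm.calibration("wrist"),arm.grip_depth)
a=cv2.imread("pics/scene0.png");b=cv2.imread("pics/top0.png")
cv2.imwrite("pics/both0.png",cv2.resize(np.vstack([a,b]),None,fx=.78,fy=.78))
E
```

```text
{'time_s': 0.0, 'joint_pos': array([ 1.16287878e+00,  8.79381301e-02,  1.37223420e+00, -1.06560001e-06,
        1.68360428e+00, -1.03078172e-01]), 'joint_velocities': array([ 0.00017855,  0.00039214, -0.00012974,  0.00074481,  0.00059636,
        0.00071119]), 'joint_torque': array([ 1.44243735e-03, -3.40201557e+01, -3.02417886e+01,  7.16631766e-02,
        3.33473738e-02, -1.84808591e-04]), 'position': array([164.85197628, 524.13928122, 204.32358238]), 'tcp_rot': array([-1.57057266,  0.00217247,  1.26595707]), 'force': array([ 0.55184034,  0.44921199, -0.76134373]), 'moment': array([ 0.03416591, -0.01502488, -0.00496235]), 'gripper_width': 94.06356135919077}
scene {'K': array([[445.2933866 ,   0.        , 255.89798125],
       [  0.        , 445.2933866 , 187.78310424],
       [  0.        ,   0.        ,   1.        ]]), 'R': array([[ 0.82702773, -0.56216025,  0.00099117],
       [-0.43262007, -0.63757729, -0.63744417],
       [ 0.35897772,  0.52675521, -0.77049591]]), 't': array([-543.0357351 ,  284.78150587,  767.32597013])}
top {'K': array([[492.42244297,   0.        , 256.53210
[... 177 characters left out ...]
     [-9.83074760e-01, -1.22880929e-02, -1.82792283e-01],
       [ 1.82784608e-01,  1.75432079e-03, -9.83151417e-01]]), 't': array([ -30.55955409,  600.99625051, 1065.52343968])}
{'K': array([[315.51907838,   0.        , 250.94483982],
       [  0.        , 315.51907838, 191.9879952 ],
       [  0.        ,   0.        ,   1.        ]]), 'T_tool_cam': array([[ 9.99999728e-01, -2.23105850e-04,  7.02979944e-04,
        -1.43404116e+00],
       [-7.36690737e-04, -2.56578700e-01,  9.66523061e-01,
        -1.79559539e+02],
       [-3.52672685e-05, -9.66523316e-01, -2.56578795e-01,
         7.43328086e+01],
       [ 0.00000000e+00,  0.00000000e+00,  0.00000000e+00,
         1.00000000e+00]])} 18.8
```

View pics/top0.png

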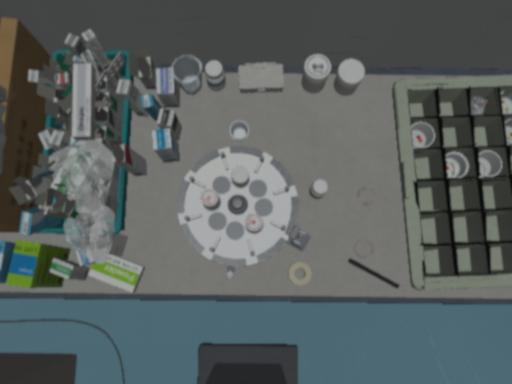

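View pics/scene0.png

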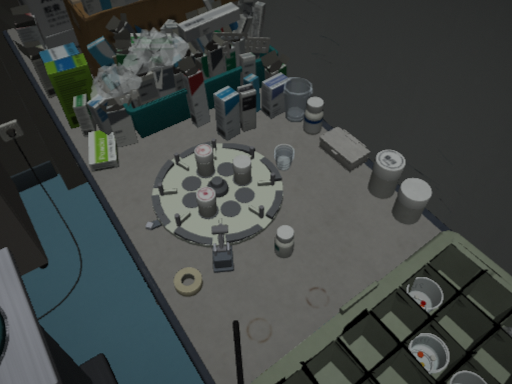

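Top view: wheel centre at about (237,204), pawl at about (299,237), pointer at (230,270), tape at (300,273), bottle at (319,188) and cups at (239,130). Next I'll measure the axis and the pawl from point clouds.

```bash
cat > h.py <<'E'
import numpy as np,cv2
from bench import arm
from scipy.spatial.transform import Rotation as Ro
def cloud(n,d,pose=None):
    c=arm.calibration(n);K=c["K"];v,u=np.mgrid[:d.shape[0],:d.shape[1]]
    P=np.stack([(u-K[0,2])/K[0,0]*d,(v-K[1,2])/K[1,1]*d,d],-1)
    if n!="wrist": return (P-c["t"])@c["R"]
    T=c["T_tool_cam"];P=P@T[:3,:3].T+T[:3,3]
    return P@Ro.from_euler("xyz",pose[1]).as_matrix().T+pose[0]
def ray(n,uv,z,pose=None):
    c=arm.calibration(n);d=np.linalg.inv(c["K"])@[uv[0],uv[1],1]
    if n!="wrist": o=-c["R"].T@c["t"];d=c["R"].T@d
    else:
        R=Ro.from_euler("xyz",pose[1]).as_matrix();T=c["T_tool_cam"];o=R@T[:3,3]+pose[0];d=R@T[:3,:3]@d
    return o+d*(z-o[2])/d[2]
E
python3 - <<'E'
from h import *
p=cv2.imread("pics/top0.png");d=np.load("pics/top0.npy");P=cloud("top",d)
C=ray("top",(237,204),65);print("C",C)
for it in range(3):
    r=np.hypot(P[...,0]-C[0],P[...,1]-C[1])
    # wheel top mask
    m=((P[...,2]>20)&(P[...,2]<45)&(r<150)).astype(np.uint8)
    ct=max(cv2.findContours(m,0,1)[0],key=cv2.contourArea)
    e=cv2.fitEllipse(cv2.convexHull(ct));C=ray("top",e[0],34);print(e,C)
print("z wheel",np.median(P[...,2][m>0]), "bench",np.median(P[...,2][(r>180)&(r<230)]))
for n in("top","scene"):
    d=np.load(f"pics/{n}0.npy");Q=cloud(n,d);r=np.hypot(Q[...,0]-C[0],Q[...,1]-C[1])
    a=np.degrees(np.arctan2(Q[...,1]-C[1],Q[...,0]-C[0]))
    k=(r>120)&(r<215)&(Q[...,2]>75)&(Q[...,2]<105)
    print(n,k.sum(),Q[k].mean(0) if k.any() else "",np.c_[Q[k],r[k],a[k]].round(0)[:40])
b=cv2.resize(p[130:290,160:340],None,fx=3.3,fy=3.3,interpolation=2);q=cv2.resize(cv2.imread("pics/scene0.png")[130:300,135:310],None,fx=3.3,fy=3.3,interpolation=2)
cv2.imwrite("pics/t1.png",b)
E
```

```text
C [564.91305837  20.30851041  65.        ]
((237.2941436767578, 206.10133361816406), (120.38185119628906, 121.59012603759766), 73.34422302246094) [564.80259989  20.8209563   34.        ]
((237.2941436767578, 206.10133361816406), (120.38185119628906, 121.59012603759766), 73.34422302246094) [564.80259989  20.8209563   34.        ]
((237.2941436767578, 206.10133361816406), (120.38185119628906, 121.59012603759766), 73.34422302246094) [564.80259989  20.8209563   34.        ]
z wheel 34.02222883430419 bench -0.29026831737510167
top 205 [591.23364968  34.32865128  93.13148303] [[719. 169. 103. 214.  44.]
 [717. 169. 104. 212.  44.]
 [717. 168.  95. 212.  44.]
 [715. 168.  95. 210.  44.]
 [720. 169.  76. 215.  44.]
 [713. 168.  93. 209.  45.]
 [717. 168.  81. 211.  44.]
 [708. 166. 101. 205.  45.]
 [714. 168.  82. 209.  45.]
 [706. 166. 102. 202.  46.]
 [712. 168.  82. 208.  45.]
 [704. 166. 100. 201.  46.]
 [707. 166.  90. 203.  46.]
 [700. 165. 105. 198.  47.]
 [706. 167.  86. 203.  46.]
 [698. 166. 103. 197.  47.]
 [702. 165.  92. 199.  47.]
 [699. 165.  93. 197.  47.]
 [697. 165.  91. 19
[... 1069 characters left out ...]
 [674. 191. 103. 202.  57.]
 [675. 188. 104. 200.  56.]
 [702. 169. 105. 202.  47.]
 [704. 169. 104. 203.  47.]
 [708. 166. 104. 204.  45.]
 [711. 166. 102. 206.  45.]
 [714. 166. 101. 208.  44.]
 [718. 168.  98. 212.  44.]
 [675. 203.  91. 213.  59.]
 [674. 196.  96. 207.  58.]
 [676. 194.  97. 205.  57.]
 [675. 188. 101. 200.  57.]
 [676. 184. 103. 198.  56.]
 [677. 181. 105. 196.  55.]
 [701. 168. 103. 200.  47.]
 [702. 166. 104. 200.  46.]
 [707. 169. 100. 205.  46.]
 [709. 167. 100. 205.  45.]
 [711. 167.  98. 207.  45.]
 [715. 169.  96. 211.  45.]
 [674. 201.  90. 211.  59.]
 [674. 196.  93. 207.  58.]
 [675. 194.  94. 205.  57.]
 [676. 189.  97. 202.  57.]
 [677. 187.  98. 201.  56.]]
```

View pics/t1.png

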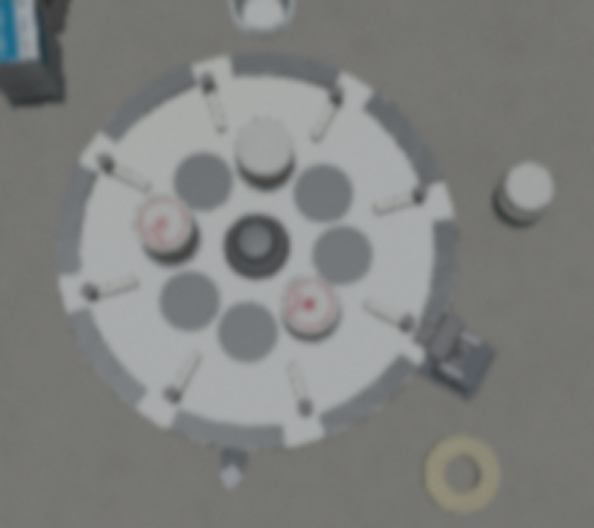

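The enlarged crop shows eight pegs: (407,322), (305,408), (173,394), (90,291), (105,163), (208,82), (337,97) and (420,192). The knob is at about (441,333), with one peg right inside it. I'll cast these onto their heights.

```bash
python3 - <<'E'
from h import *
from scipy.optimize import least_squares
pk=[(407,322),(305,408),(173,394),(90,291),(105,163),(208,82),(337,97),(420,192)]
W=np.array([ray("top",((u+.5)/3.3+159.5,(v+.5)/3.3+129.5),66) for u,v in pk])
f=lambda q:np.r_[np.hypot(W[:,0]-q[0],W[:,1]-q[1])-118]
s=least_squares(f,[565,21]);C=s.x;print("C",C,s.fun.round(1))
a=np.degrees(np.arctan2(W[:,1]-C[1],W[:,0]-C[0]));print("peg ang",a.round(1));print("mod45",(a%45).round(1))
k=ray("top",(441/3.3+159.6,333/3.3+129.6),98);print("knob",k,np.hypot(*(k[:2]-C)),np.degrees(np.arctan2(*(k[:2]-C)[::-1])))
po=ray("top",(232/3.3+159.6,477/3.3+129.6),12);print("ptr",po,np.hypot(*(po[:2]-C)),np.degrees(np.arctan2(*(po[:2]-C)[::-1]))-202.5)
for n in("scene","top"):
    Q=cloud(n,np.load(f"pics/{n}0.npy"));r=np.hypot(Q[...,0]-C[0],Q[...,1]-C[1]);an=np.degrees(np.arctan2(Q[...,1]-C[1],Q[...,0]-C[0]))
    m=(r>125)&(r<200)&(abs(an+118)<25)&(Q[...,2]>60);print(n,m.sum(),Q[m].mean(0).round(1),r[m].mean(),an[m].mean());print(np.c_[r[m],an[m],Q[m][:,2]].round(0).tolist()[:60])
E
```

```text
C [567.12735081  20.2726015 ] [-1.8 -0.9 -1.8 -1.6 -0.9 -1.1 -2.4 -0.5]
peg ang [-117.3 -162.4  152.9  107.5   62.8   17.4  -28.1  -72.2]
mod45 [17.7 17.6 17.9 17.5 17.8 17.4 16.9 17.8]
knob [ 503.57308081 -103.35909251   98.        ] 139.0105787331734 -117.20594234492677
ptr [410.27768443  35.57946112  12.        ] 157.5947898719574 -28.07380915467192
scene 191 [ 500.1 -110.6   90. ] 147.28666592930253 -117.14004943336336
[[134.0, -119.0, 95.0], [136.0, -118.0, 97.0], [136.0, -118.0, 98.0], [139.0, -117.0, 101.0], [137.0, -116.0, 98.0], [139.0, -115.0, 100.0], [139.0, -115.0, 100.0], [139.0, -114.0, 100.0], [138.0, -113.0, 98.0], [140.0, -112.0, 100.0], [139.0, -112.0, 98.0], [139.0, -123.0, 99.0], [139.0, -122.0, 99.0], [139.0, -121.0, 100.0], [139.0, -121.0, 99.0], [139.0, -120.0, 99.0], [140.0, -119.0, 101.0], [139.0, -118.0, 99.0], [140.0, -118.0, 100.0], [141.0, -117.0, 100.0], [140.0, -116.0, 99.0], [140.0, -115.0, 99.0], [141.0, -115.0, 101.0], [142.0, -114.0, 101.0], [141.0, -113.0, 99.0], [142.0, -113.0, 99.0], [144.0, -112.0, 101.0], [142.0, -122.0, 101.0], [143.0, -121.0,
[... 1490 characters left out ...]
, 96.0], [140.0, -116.0, 96.0], [142.0, -116.0, 100.0], [144.0, -116.0, 96.0], [146.0, -115.0, 96.0], [148.0, -115.0, 95.0], [150.0, -114.0, 94.0], [135.0, -118.0, 91.0], [137.0, -118.0, 93.0], [139.0, -118.0, 95.0], [141.0, -117.0, 97.0], [143.0, -117.0, 97.0], [145.0, -117.0, 99.0], [147.0, -116.0, 96.0], [149.0, -116.0, 96.0], [151.0, -115.0, 93.0], [136.0, -119.0, 97.0], [138.0, -119.0, 96.0], [140.0, -118.0, 94.0], [142.0, -118.0, 100.0], [144.0, -118.0, 96.0], [146.0, -117.0, 96.0], [148.0, -117.0, 97.0], [150.0, -116.0, 97.0], [136.0, -120.0, 92.0], [137.0, -120.0, 99.0], [139.0, -120.0, 94.0], [141.0, -119.0, 93.0], [143.0, -119.0, 99.0], [145.0, -118.0, 99.0], [147.0, -118.0, 95.0]]
```

Emit:
apply_moves(targets=[[-0.032,0,-0.034,0,0,0],[-0.063,0,-0.068,0,0,0],[-0.095,0,-0.103,0,0,0],[-0.126,0,-0.137,0,0,0],[-0.158,0,-0.171,0,0,0]], claw=0)

```text
time_s: 0.6
position: [281.1, 320.9, 205.0]
tcp_rot: [-1.571, 0.0, 1.267]
force: [1.1, -0.1, 0.4]
gripper_width: 57.4
```

Emit:
apply_moves(targets=[[-0.032,0,-0.034,0,0,0],[-0.063,0,-0.068,0,0,0],[-0.095,0,-0.103,0,0,0],[-0.126,0,-0.137,0,0,0],[-0.158,0,-0.171,0,0,0]])

```text
time_s: 1.1
position: [396.8, 118.8, 205.2]
tcp_rot: [-1.571, -0.0, 1.266]
force: [0.6, -0.1, 0.8]
gripper_width: 17.0
```

Emit:
apply_moves(targets=[[-0.032,0.01,-0.034,0,0.04,0],[-0.063,0.02,-0.068,0,0.08,0],[-0.095,0.03,-0.103,0,0.12,0],[-0.126,0.04,-0.137,0,0.16,0],[-0.158,0.05,-0.171,0,0.184,0]])

```text
time_s: 1.6
position: [512.5, -83.2, 154.6]
tcp_rot: [-1.57, -0.0, 1.08]
force: [0.2, -0.0, 0.0]
gripper_width: 0.6
```

Emit:
apply_moves(targets=[[0,0,0,0,0,0],[0,0,0,0,0,0]])

```text
time_s: 1.8
position: [511.6, -81.9, 154.2]
tcp_rot: [-1.568, 0.0, 1.08]
force: [0.7, 0.5, 1.0]
gripper_width: 0.6
```

```bash
python3 - <<'E'
from h import *
s=arm.read_state();pose=(s["position"],s["tcp_rot"]);print(s["time_s"],pose,s["force"],s["gripper_width"])
p,d=arm.grab_frame("wrist");cv2.imwrite("pics/w1.png",p);np.save("pics/w1.npy",d);np.save("pics/w1p.npy",np.array(pose))
C=np.array([566,20.5]);Q=cloud("wrist",d,pose);r=np.hypot(Q[...,0]-C[0],Q[...,1]-C[1]);an=np.degrees(np.arctan2(Q[...,1]-C[1],Q[...,0]-C[0]))
m=(r>125)&(r<200)&(abs(an+118)<25)&(Q[...,2]>80)&(Q[...,2]<110)
if m.any(): print(m.sum(),[np.percentile(x[m],[2,50,98]).round(1) for x in(r,an,Q[...,2])])
E
```

```text
1.8 (array([511.63080661, -81.85238914, 154.21579444]), array([-1.56762070e+00,  4.60054436e-05,  1.08019667e+00])) [0.73251974 0.51122066 0.97488778] 0.6485841180152401
753 [array([136.5, 143.6, 151.5]), array([-122.9, -117.7, -111.5]), array([89. , 97. , 99.3])]
```

View pics/w1.png

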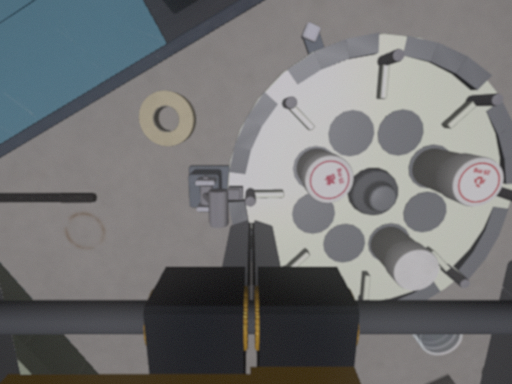

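The wrist view shows the knob at (218,208), which is r = 144 and angle -117.7° about the axis. The shut fingers are inside it and above the peg at (250,198). Next: lower to about z 80, then push outward (tool -x).

Emit:
apply_moves(targets=[[0,0.02,0,0,0,0],[0,0.04,0,0,0,0],[0,0.06,0,0,0,0],[0,0.074,0,0,0,0],[0,0.074,0,0,0,0]])

```text
time_s: 2.35
position: [510.4, -79.8, 79.7]
tcp_rot: [-1.567, 0.001, 1.084]
force: [-1.0, -0.2, 0.0]
gripper_width: 0.3
```

Emit:
apply_moves(targets=[[-0.004,0,0,0,0,0],[-0.008,0,0,0,0,0],[-0.012,0,0,0,0,0],[-0.016,0,0,0,0,0],[-0.02,0,0,0,0,0]])

```text
time_s: 2.85
position: [503.0, -99.7, 82.1]
tcp_rot: [-1.572, -0.0, 1.082]
force: [-0.2, -0.2, 0.6]
gripper_width: 0.4
```

Emit:
apply_moves(targets=[[-0.004,0,0,0,0,0],[-0.008,0,0,0,0,0],[-0.012,0,0,0,0,0],[-0.016,0,0,0,0,0],[-0.02,0,0,0,0,0]])

```text
time_s: 3.35
position: [493.0, -117.0, 81.2]
tcp_rot: [-1.57, 0.0, 1.082]
force: [0.1, -0.1, 0.8]
gripper_width: 0.6
```

Emit:
apply_moves(targets=[[-0.002,0,0,0,0,0],[-0.004,0,0,0,0,0],[-0.005,0,0,0,0,0],[-0.005,0,0,0,0,0]])

```text
time_s: 3.75
position: [491.0, -121.3, 81.5]
tcp_rot: [-1.571, -0.0, 1.082]
force: [0.1, -0.2, 0.2]
gripper_width: 0.6
```

```bash
cat > look.py <<'E'
import sys;from h import *
n=sys.argv[1];s=arm.read_state();pose=(s["position"],s["tcp_rot"]);print(s["time_s"],pose,s["force"])
p,d=arm.grab_frame("wrist");cv2.imwrite(f"pics/{n}.png",p);np.save(f"pics/{n}.npy",d);np.save(f"pics/{n}p.npy",np.array(pose))
C=np.array([566,20.5])
for c in("wrist","scene"):
    if c=="scene": p2,d=arm.grab_frame(c);cv2.imwrite(f"pics/{n}s.png",p2)
    Q=cloud(c,d,pose);r=np.hypot(Q[...,0]-C[0],Q[...,1]-C[1]);an=np.degrees(np.arctan2(Q[...,1]-C[1],Q[...,0]-C[0]))
    m=(r>125)&(r<205)&(abs(an+118)<8)&(Q[...,2]>(78 if c=="wrist" else 70))&(Q[...,2]<105)
    if m.any(): print(c,m.sum(),[np.percentile(x[m],[2,50,98]).round(1) for x in(r,an,Q[...,2])])
E
python3 look.py w2
```

```text
3.75 (array([ 491.00942179, -121.26825521,   81.48870771]), array([-1.57082477e+00, -4.49941712e-05,  1.08184441e+00])) [ 0.11294152 -0.18182008  0.15886558]
wrist 1877 [array([152. , 181.3, 192.1]), array([-121.8, -120.3, -113.5]), array([ 82.3,  92.2, 103.9])]
scene 86 [array([184.4, 188.4, 191. ]), array([-121.2, -117.1, -112.9]), array([83.1, 91.1, 94.8])]
```

View pics/w2.png

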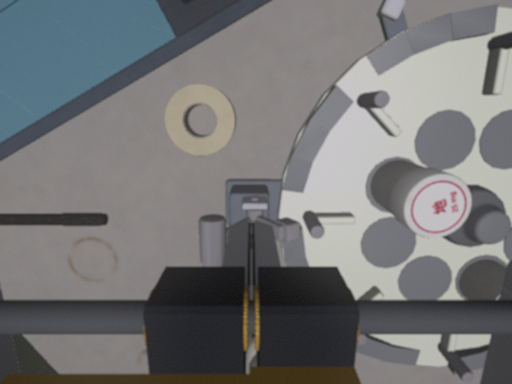

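The view shows the knob thrown back at (212,240), clear of the fingers, with the nose raised at (290,228). Next I go up and over to the counterclockwise side of the peg at -162°, turning the tool so its z axis lies along the tangent.

Emit:
apply_moves(targets=[[0,-0.02,0,0,0,0],[0,-0.04,0,0,0,0],[0,-0.06,0,0,0,0]])

```text
time_s: 4.15
position: [490.9, -121.0, 142.0]
tcp_rot: [-1.57, -0.0, 1.082]
force: [0.5, -0.4, 0.2]
gripper_width: 0.2
```

Emit:
apply_moves(targets=[[0.015,0,0.016,0,0.112,0],[0.03,0,0.032,0,0.224,0],[0.045,0,0.048,0,0.336,0],[0.061,0,0.063,0,0.448,0],[0.061,0,0.063,0,0.559,0]])

```text
time_s: 4.65
position: [463.4, -35.5, 141.6]
tcp_rot: [-1.57, -0.001, 0.521]
force: [-0.3, -0.1, 0.2]
gripper_width: 0.5
```

Emit:
apply_moves(targets=[[0,0.02,0,0,0,0],[0,0.04,0,0,0,0],[0,0.06,0,0,0,0],[0,0.06,0,0,0,0]])

```text
time_s: 5.05
position: [461.7, -37.1, 78.5]
tcp_rot: [-1.567, 0.005, 0.523]
force: [-0.5, 0.0, 0.2]
gripper_width: 0.4
```

```bash
python3 look.py w3
```

```text
5.05 (array([461.73008074, -37.09168607,  78.52251521]), array([-1.56650751,  0.00470494,  0.52333493])) [-0.47042525  0.03956649  0.16726293]
scene 194 [array([132.1, 183.4, 190.7]), array([-121.3, -116.9, -112.8]), array([70.6, 91.6, 95.7])]
```

View pics/w3.png

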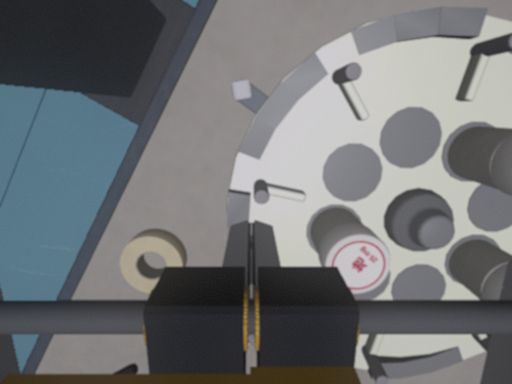

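The peg is at (261,188), just ahead of the fingers and about centred on them. Lower and sweep 45° clockwise on an arc, about 5° of it free.

Emit:
apply_moves(targets=[[0,0.014,0,0,0,0],[0,0.027,0,0,0,0],[0,0.027,0,0,0,0]])

```text
time_s: 5.45
position: [462.4, -37.4, 52.2]
tcp_rot: [-1.568, 0.003, 0.523]
force: [-0.3, 0.3, -0.9]
gripper_width: 0.2
```

Emit:
apply_moves(targets=[[0.0002,0,0.0062,0,0.052,0],[0.0007,0,0.0124,0,0.105,0],[0.0015,0,0.0186,0,0.157,0],[0.0026,0,0.0247,0,0.209,0],[0.0041,0,0.0308,0,0.262,0]])

```text
time_s: 5.95
position: [452.4, -9.4, 54.4]
tcp_rot: [-1.572, -0.0, 0.259]
force: [1.7, -1.1, -1.5]
gripper_width: 0.4
```

Emit:
apply_moves(targets=[[0.0002,0,0.0062,0,0.052,0],[0.0007,0,0.0124,0,0.105,0],[0.0015,0,0.0186,0,0.157,0],[0.0026,0,0.0247,0,0.209,0],[0.0041,0,0.0308,0,0.262,0]])

```text
time_s: 6.45
position: [448.6, 21.4, 54.5]
tcp_rot: [-1.572, -0.001, -0.003]
force: [1.3, -0.9, -1.6]
gripper_width: 0.4
```

Emit:
apply_moves(targets=[[0.0002,0,0.0062,0,0.052,0],[0.0007,0,0.0124,0,0.105,0],[0.0015,0,0.0186,0,0.157,0],[0.0021,0,0.022,0,0.185,0],[0.0026,0,0.0247,0,0.209,0]])

```text
time_s: 6.95
position: [451.2, 46.1, 54.6]
tcp_rot: [-1.572, -0.001, -0.211]
force: [0.5, -1.9, -0.0]
gripper_width: 0.6
```

```bash
python3 look.py w4; python3 - <<'E'
from h import *
p,d=arm.grab_frame("top");cv2.imwrite("pics/top4.png",p)
a=cv2.resize(p[130:290,160:340],None,fx=3.3,fy=3.3,interpolation=2);cv2.imwrite("pics/t4.png",a)
E
```

```text
6.95 (array([451.23908781,  46.09333586,  54.58928268]), array([-1.57192189e+00, -9.96590137e-04, -2.10958973e-01])) [ 0.47578246 -1.8998848  -0.04701888]
scene 193 [array([131.2, 183.4, 190.6]), array([-121.3, -116.9, -112.8]), array([71. , 91.2, 95.9])]
```

View pics/w4.png

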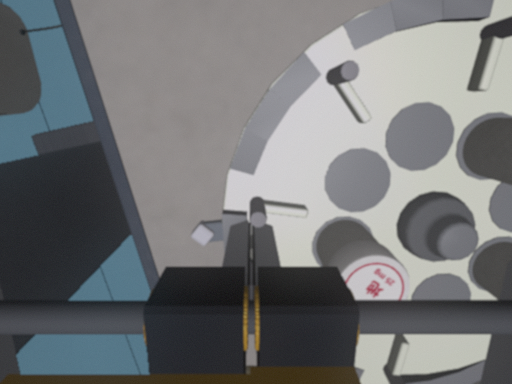

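The peg at (257,203) is against the fingers. I'll measure its angle and its neighbour's (349,70) against the same pair in the earlier wrist picture.

```bash
python3 - <<'E'
from h import *
C=np.array([566,20.5])
for n,pts in(("w1",[(290,102),(398,55)]),("w3",[(261,184),(351,71)]),("w4",[(257,204),(349,70)])):
    pose=np.load(f"pics/{n}p.npy")
    for q in pts:
        X=ray("wrist",q,68,pose)[:2];v=X-C;print(n,q,X.round(1),np.hypot(*v).round(1),(np.degrees(np.arctan2(v[1],v[0]))%360).round(2))
# top: pixel prediction of pegs for the wheel turn; blob check of dark pegs
E
```

```text
w1 (290, 102) [457.4 -17. ] 114.9 199.06
w1 (398, 55) [465.5  73.2] 113.5 152.3
w3 (261, 184) [453.1  -9.9] 116.9 195.09
w3 (351, 71) [464.   72.2] 114.4 153.13
w4 (257, 204) [459.1  67.1] 116.6 156.45
w4 (349, 70) [517.7 125.3] 115.4 114.75
```

View pics/t4.png

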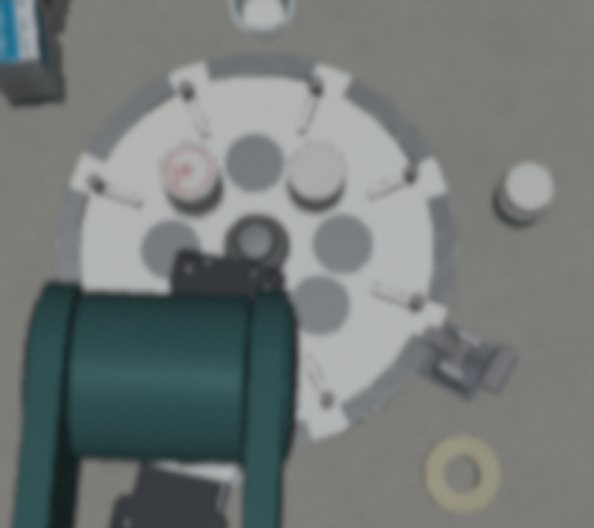

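```bash
cat > ang.py <<'E'
import sys;from h import *
C=np.array([567.1,20.3])
def ang(pk):
    W=np.array([ray("top",((u+.5)/3.3+159.5,(v+.5)/3.3+129.5),66) for u,v in pk])[:,:2]-C
    a=np.degrees(np.arctan2(W[:,1],W[:,0]));print((a%45).round(1),((a+10)%45-10).mean().round(2))
E
python3 - <<'E'
from ang import *
ang([(407,322),(305,408),(105,163),(208,82),(337,97),(420,192)])
ang([(416,302),(327,400),(97,185),(187,90),(317,88),(411,176)])
E
```

```text
[17.7 17.6 17.8 17.4 16.9 17.8] 17.53
[25.1 25.2 25.8 25.  24.5 24. ] 24.91
```

Top view: the pegs have turned 37.6° so far. I push about 7° more, slowly.

Emit:
apply_moves(targets=[[0.0001,0,0.004,0,0.034,0],[0.0003,0,0.0075,0,0.064,0],[0.0005,0,0.011,0,0.093,0],[0.0007,0,0.013,0,0.11,0],[0.0008,0,0.014,0,0.119,0]])

```text
time_s: 7.6
position: [454.7, 59.8, 54.6]
tcp_rot: [-1.571, -0.0, -0.329]
force: [-0.0, -1.5, 0.9]
gripper_width: 0.5
```

Emit:
apply_moves(targets=[[0,0,0,0,0,0],[0,0,-0.005,0,0,0],[0,0,-0.01,0,0,0]])

```text
time_s: 7.9
position: [451.0, 50.5, 54.4]
tcp_rot: [-1.57, 0.001, -0.329]
force: [-0.4, 0.8, 0.8]
gripper_width: 0.8
```

Emit:
apply_moves(targets=[[0,-0.03,0,0,0,0],[0,-0.06,0,0,0,0],[0,-0.09,0,0,0,0]])

```text
time_s: 8.2
position: [450.7, 50.3, 145.1]
tcp_rot: [-1.571, 0.001, -0.329]
force: [0.4, -0.7, -0.3]
gripper_width: 0.6
```

```bash
python3 look.py w5; python3 - <<'E'
from h import *
p,d=arm.grab_frame("top");cv2.imwrite("pics/top5.png",p)
a=cv2.resize(p[130:290,160:340],None,fx=3.3,fy=3.3,interpolation=2);cv2.imwrite("pics/t5.png",a)
E
```

```text
8.2 (array([450.71706517,  50.28840585, 145.1397231 ]), array([-1.57069611e+00,  1.20074861e-03, -3.29270580e-01])) [ 0.42707037 -0.65504006 -0.26518213]
wrist 80 [array([176.2, 177.5, 179.5]), array([-115.2, -113.9, -112.7]), array([81.5, 87.2, 90.5])]
scene 191 [array([131. , 183.8, 190.3]), array([-121.3, -116.8, -112.8]), array([71.5, 92.2, 96.1])]
```

View pics/t5.png

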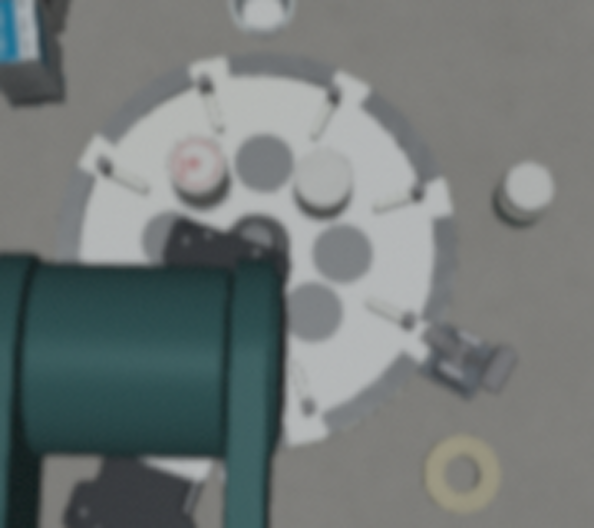

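The pegs are now at (408,319), (308,405), (103,165), (206,85), (335,96) and (418,192). The pawl is still thrown back, with its knob at (497,367).

```bash
python3 - <<'E'
from ang import *
ang([(407,322),(305,408),(105,163),(208,82),(337,97),(420,192)])
ang([(408,319),(308,405),(103,165),(206,85),(335,96),(418,192)])
# sharper: dark peg-top centroids near each guess, both pictures
for f in("top0","top5"):
    g=cv2.cvtColor(cv2.imread(f"pics/{f}.png"),6).astype(float);o=[]
    for u,v in [(407,321),(306,407),(104,164),(207,83),(336,97),(419,192)]:
        x=u/3.3+159.6;y=v/3.3+129.6;yy,xx=np.mgrid[-4:5,-4:5];X=(xx+round(x));Y=(yy+round(y))
        G=g[Y,X];w=np.clip(np.percentile(G,30)-G,0,None);o.append((((w*X).sum()/w.sum()-159.6)*3.3,((w*Y).sum()/w.sum()-129.6)*3.3))
    ang(o)
E
```

```text
[17.7 17.6 17.8 17.4 16.9 17.8] 17.53
[18.8 18.8 18.7 18.3 17.7 18. ] 18.38
[16.8 17.6 18.7 18.1 18.4 17.7] 17.9
[17.9 18.6 19.4 18.8 18.7 18.3] 18.62
```

The wheel has turned about -44.2° by the peg clicks (-0.77 rad), inside the gap window. Now go over to the outside of the knob and tip it in with the tool's z side.

Emit:
apply_moves(targets=[[0.017,0,-0.04,0,0.04,0],[0.034,0,-0.08,0,0.08,0],[0.052,0,-0.12,0,0.12,0],[0.069,0,-0.16,0,0.16,0],[0.086,0,-0.1985,0,0.16,0]])

```text
time_s: 8.85
position: [467.2, -166.4, 142.2]
tcp_rot: [-1.571, 0.004, -0.49]
force: [0.2, 0.5, -0.3]
gripper_width: 0.8
```

Emit:
apply_moves(targets=[[0,0.02,0,0,0,0],[0,0.04,0,0,0,0],[0,0.06,0,0,0,0],[0,0.066,0,0,0,0],[0,0.066,0,0,0,0]])

```text
time_s: 9.35
position: [466.9, -164.3, 76.0]
tcp_rot: [-1.571, 0.005, -0.489]
force: [-0.1, -0.7, 0.5]
gripper_width: 0.4
```

```bash
python3 look.py w6
```

```text
9.35 (array([ 466.86483733, -164.29706129,   75.97585745]), array([-1.57079112,  0.00516484, -0.48905079])) [-0.07751563 -0.66882814  0.51046332]
wrist 2291 [array([176.7, 186.1, 202.7]), array([-121.5, -117.6, -112.8]), array([ 79.7,  92. , 103.7])]
scene 10 [array([148.2, 188.8, 190. ]), array([-117.9, -113.3, -112.6]), array([73. , 87.2, 92.4])]
```

View pics/w6.png

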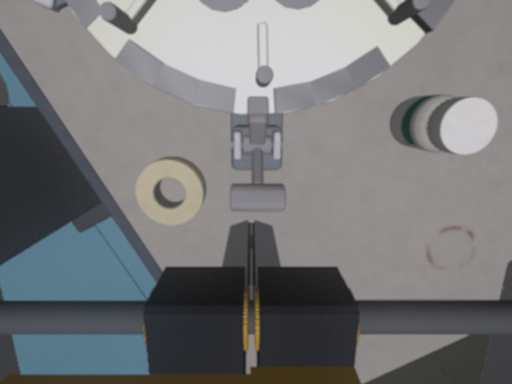

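The view shows the knob at (258,197), straight ahead of the fingers. The nose at (258,105) is over the gap between the teeth (235 to 275). Push inward.

Emit:
apply_moves(targets=[[0,-0.002,0.005,0,0,0],[0,-0.003,0.01,0,0,0],[0,-0.003,0.014,0,0,0],[0,-0.003,0.018,0,0,0],[0,-0.003,0.022,0,0,0]])

```text
time_s: 9.95
position: [479.4, -145.2, 81.8]
tcp_rot: [-1.57, -0.001, -0.489]
force: [0.4, 0.0, 0.1]
gripper_width: 0.5
```

Emit:
apply_moves(targets=[[0,0,0.003,0,0,0],[0,0,0.006,0,0,0],[0,0,0.009,0,0,0],[0,0,0.012,0,0,0],[0,0,0.015,0,0,0]])

```text
time_s: 10.45
position: [486.0, -132.0, 81.3]
tcp_rot: [-1.57, 0.0, -0.489]
force: [-0.6, -0.6, 0.5]
gripper_width: 0.5
```

Emit:
apply_moves(targets=[[0,0,0.002,0,0,0],[0,0,0.002,0,0,0],[0,0,0.002,0,0,0]])

```text
time_s: 10.75
position: [486.9, -130.6, 81.4]
tcp_rot: [-1.571, 0.0, -0.489]
force: [0.2, -0.2, 0.2]
gripper_width: 0.4
```

```bash
python3 look.py w7
```

```text
10.75 (array([ 486.92391404, -130.57183288,   81.41923973]), array([-1.57062104e+00,  7.31006894e-05, -4.88941378e-01])) [ 0.19893735 -0.24139139  0.20731541]
wrist 2095 [array([143. , 151.3, 163.5]), array([-122.3, -117.1, -111.6]), array([ 86.4,  98.7, 103.7])]
scene 97 [array([145.9, 178.1, 180.2]), array([-121. , -116.6, -111.3]), array([ 83.7,  97. , 104. ])]
```

View pics/w7.png

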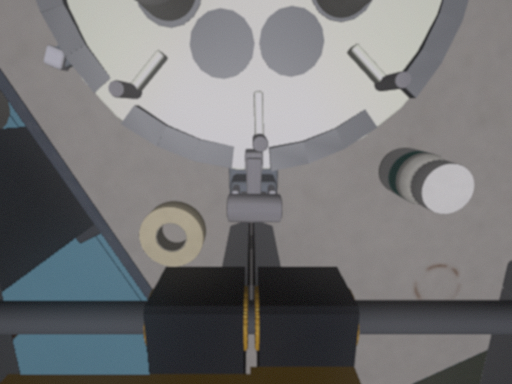

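The knob (254,207) is near the fingers. I need to know whether it has fallen fully in or the nose is caught, so I'll cast it to a position.

```bash
python3 - <<'E'
from h import *
C=np.array([566,20.5]);pose=np.load("pics/w7p.npy");d=np.load("pics/w7.npy");Q=cloud("wrist",d,pose)
r=np.hypot(Q[...,0]-C[0],Q[...,1]-C[1]);an=np.degrees(np.arctan2(Q[...,1]-C[1],Q[...,0]-C[0]))
for v in range(140,250,5): print(v,"r",r[v,[240,254,268]].round(1),"z",Q[v,[240,254,268],2].round(1),"a",an[v,254].round(1))
s=arm.read_state();print(s["time_s"])
p,d=arm.grab_frame("wrist");cv2.imwrite("pics/w8.png",cv2.resize(p[100:260,170:340],None,fx=3.3,fy=3.3,interpolation=2));print(np.abs(p.astype(int)-cv2.imread("pics/w7.png")).max())
E
```

```text
140 r [119.4 116.  120. ] z [33.9 67.9 34.2] a -116.4
145 r [123.  119.  123.5] z [33.5 68.4 33.9] a -116.4
150 r [126.3 124.5 127. ] z [35.1 48.8 34.6] a -116.4
155 r [130.2 127.3 130.6] z [33.4 52.8 34.6] a -116.4
160 r [133.6 130.3 134.3] z [34.9 55.1 34.2] a -116.5
165 r [137.6 133.4 137.8] z [33.  56.4 34.8] a -116.5
170 r [145.4 136.9 146.2] z [11.6 55.5 10.4] a -116.6
175 r [148.  140.5 148.7] z [18.8 54.4 18.3] a -116.6
180 r [147.9 144.2 148.8] z [37.  52.9 35.1] a -116.6
185 r [151.  147.7 150.7] z [39.7 52.7 42.7] a -116.6
190 r [154.8 151.1 151.9] z [39.4 53.1 52.2] a -116.7
195 r [143.2 143.3 143.7] z [94.9 94.5 94.4] a -116.8
200 r [145.3 145.4 145.6] z [97.5 96.9 97.5] a -116.8
205 r [147.4 147.4 147.5] z [100.   99.8 100.6] a -116.8
210 r [149.9 150.  150.3] z [100.6 100.4 100.5] a -116.8
215 r [152.6 152.7 153.5] z [101.  100.7  99.5] a -116.9
220 r [156.8 156.7 156.8] z [97.3 97.6 98.1] a -116.9
225 r [162.2 162.  163.2] z [90.8 91.2 89. ] a -116.9
230 r [162. 162. 162.] z [99.  98.8 99.9] a -116.9
235 r [161.9 162.  162.3] z [106.3 106.1 105.9] a -116.9
240 r [161.6 162.4 162.3] z [113.6 111.6 112.5] a -116.9
245 r [162.4 162.3 162.4] z [117.8 117.9 118.4] a -117.0
10.85
77
```

```bash
python3 - <<'E'
from h import *
s=arm.read_state();pose=(s["position"],s["tcp_rot"]);print(s["time_s"])
p,d=arm.grab_frame("wrist");cv2.imwrite("pics/w9.png",p);C=np.array([566,20.5]);Q=cloud("wrist",d,pose)
r=np.hypot(Q[...,0]-C[0],Q[...,1]-C[1])
for v in range(145,232,5): print(v,r[v,254].round(1),Q[v,254,2].round(1))
E
```

```text
10.9
145 119.1 68.0
150 124.8 47.7
155 127.6 51.2
160 130.5 54.3
165 133.9 53.8
170 137.5 52.8
175 140.8 53.4
180 144.5 52.2
185 148.1 51.8
190 140.7 94.2
195 142.7 97.0
200 144.9 99.2
205 147.8 98.7
210 150.5 99.2
215 154.5 95.7
220 161.9 83.4
225 162.0 91.5
230 162.4 98.1
```

View pics/w8.png

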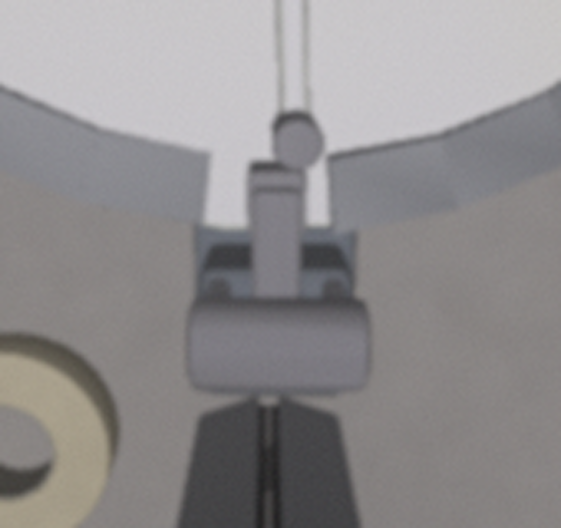

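The pawl is still falling (knob r 150, then 148), with the nose (248 to 303) between the teeth (205 and 330). I'll back off and wait.

Emit:
apply_moves(targets=[[0,0,-0.005,0,0,0],[0,0,-0.01,0,0,0],[0,0,-0.01,0,0,0],[0,0,-0.01,0,0,0],[0,0,-0.01,0,0,0]])

```text
time_s: 11.45
position: [482.2, -139.5, 81.5]
tcp_rot: [-1.571, -0.0, -0.489]
force: [0.8, -0.4, -0.2]
gripper_width: 0.4
```

Emit:
apply_moves(targets=[[0,0,0,0,0,0],[0,0,0,0,0,0],[0,0,0,0,0,0],[0,0,0,0,0,0],[0,0,0,0,0,0]])

```text
time_s: 11.95
position: [482.2, -139.4, 81.5]
tcp_rot: [-1.571, 0.0, -0.489]
force: [1.4, -0.8, 0.3]
gripper_width: 0.2
```

```bash
python3 - <<'E'
from h import *
for i in range(2):
    s=arm.read_state();pose=(s["position"],s["tcp_rot"]);print(s["time_s"],pose[0])
    p,d=arm.grab_frame("wrist");C=np.array([566,20.5]);Q=cloud("wrist",d,pose)
    r=np.hypot(Q[...,0]-C[0],Q[...,1]-C[1])
    m=(r<161)&(Q[...,2]>80)&(Q[...,2]<108)&(r>125);m[:,:245]=0;m[:,265:]=0
    k=m&(Q[...,2]>np.percentile(Q[...,2][m],70));print("knob top",r[k].mean(),Q[...,2][k].mean(),"minr",np.percentile(r[m],3))
    for v in range(105,180,6): print(v,r[v,254].round(1),Q[v,254,2].round(1),end="; ")
cv2.imwrite("pics/w10.png",p)
E
```

```text
11.95 [ 482.24667864 -139.43271005   81.4519136 ]
knob top 143.23932798322457 98.3861149983581 minr 135.87724287165437
105 105.4 46.5; 111 109.2 45.7; 117 113.0 45.3; 123 116.0 67.5; 129 119.5 68.0; 135 125.0 43.2; 141 128.5 49.6; 147 132.3 51.0; 153 136.2 51.3; 159 140.3 50.9; 165 136.5 95.6; 171 139.5 97.1; 177 142.3 99.0; 12.0 [ 482.22324745 -139.41368874   81.43213024]
knob top 143.50400770715538 98.37040889306226 minr 135.88612143881613
105 105.3 45.4; 111 109.2 44.9; 117 113.1 44.3; 123 115.9 69.3; 129 119.4 69.2; 135 125.0 43.9; 141 128.3 50.6; 147 132.2 51.0; 153 136.3 50.8; 159 140.2 51.1; 165 136.5 95.5; 171 139.6 96.4; 177 142.3 98.8;
```

The pawl is fully down: knob at r 143.4, top at z 98.4, inner side at 135.9, as at the start and steady. Now retreat and make a final check.

Emit:
apply_moves(targets=[[0,-0.01,-0.02,0,0,0],[0,-0.05,-0.03,0,0,0],[0,-0.09,-0.03,0,0,0],[0,-0.13,-0.03,0,0,0]])

```text
time_s: 12.45
position: [467.6, -166.2, 212.7]
tcp_rot: [-1.571, 0.001, -0.49]
force: [0.3, -0.6, -0.2]
gripper_width: 0.6
```

Emit:
apply_moves(targets=[[0,0,-0.03,0,0,0],[0,0,-0.06,0,0,0],[0,0,-0.09,0,0,0],[0,0,-0.12,0,0,0],[0,0,-0.12,0,0,0]])

```text
time_s: 12.95
position: [410.3, -274.3, 211.3]
tcp_rot: [-1.572, 0.0, -0.493]
force: [-0.3, 0.2, -0.4]
gripper_width: 0.1
```

```bash
python3 - <<'E'
from h import *
s=arm.read_state();print(s["time_s"],s["position"],s["force"])
p,d=arm.grab_frame("top");q,_=arm.grab_frame("scene");f=lambda a:cv2.resize(a,None,fx=2.4,fy=2.4,interpolation=2)
cv2.imwrite("pics/fin.png",np.hstack([f(p[130:290,165:335])[:384,:408],f(q[130:290,130:293])[:384,:392]]))
E
```

```text
12.95 [ 410.32216704 -274.32840228  211.3402097 ] [-0.31382246  0.19174681 -0.3554815 ]
```

The viewer's limit is reached, so the last check is numeric: jar tops, bystanders and pawl from depth, compared with the start.

```bash
python3 - <<'E'
from h import *
C=np.array([566,20.5])
p,d=arm.grab_frame("top");Q=cloud("top",d);Q0=cloud("top",np.load("pics/top0.npy"))
def jars(Q):
    r=np.hypot(Q[...,0]-C[0],Q[...,1]-C[1]);m=((r>35)&(r<100)&(Q[...,2]>78)&(Q[...,2]<115)).astype(np.uint8)
    n,l,st,_=cv2.connectedComponentsWithStats(m)
    for i in range(1,n):
        if st[i,4]>40:
            k=l==i;c=Q[k].mean(0);v=c[:2]-C;print("jar",st[i,4],np.hypot(*v).round(1),np.degrees(np.arctan2(v[1],v[0])).round(1),np.median(Q[k][:,2]).round(1))
for X in(Q0,Q):
    jars(X);r=np.hypot(X[...,0]-C[0],X[...,1]-C[1]);a=np.degrees(np.arctan2(X[...,1]-C[1],X[...,0]-C[0]))
    m=(r>125)&(r<205)&(abs(a+118)<6)&(X[...,2]>80);print("pawl",m.sum(),r[m].mean())
a=cv2.imread("pics/top0.png")
for n,u,v in(("bottle",319,188),("tape",300,273),("cups",239,130)):
    s=np.s_[v-16:v+17,u-16:u+17];sh=cv2.phaseCorrelate(np.float32(a[s][...,1]),np.float32(p[s][...,1]));print(n,np.round(sh[0],2),round(sh[1],2))
E
```

```text
jar 257 60.6 -5.7 91.1
jar 273 59.3 84.0 99.2
jar 257 59.1 -140.0 89.6
pawl 101 142.81624319992386
jar 272 59.5 40.0 99.0
jar 257 60.1 -49.2 90.9
jar 259 58.7 175.2 89.4
pawl 98 142.74051702739027
bottle [-0.03  0.02] 1.02
tape [ 0.01 -0.03] 1.04
cups [ 0.05 -0.01] 1.0
```

```bash
python3 -c "
from bench import arm;print(arm.sign_off())"
```

```text
the job is handed in; nothing more can be done
None
```

The job is done and handed in at about 13 s of the 53 s allowed. I tipped the pawl's knob outward until it stayed up. Then I pushed one peg clockwise along an arc and tipped the knob back in, so the pawl fell between the teeth. Nothing was grasped.

**Last checks**
- **Wheel:** it turned about -44.2° (-0.77 rad) by the peg clicks. The three jars turned 43.5 to 44.8°, which agrees. This is inside the gap for the pawl.
- **Pawl:** it is fully down and steady. The knob is at 143 mm from the axis with its top at 98 mm, the same as at the start.
- **Jars:** all three are upright, 59–60 mm from the axis, with top heights unchanged.
- **Bystanders:** the bottle, tape and cups have not moved (under 0.1 pixel in the top view).

**What failed or disagreed**
- The finger position put the wheel turn about 1° lower (43.4°) than the top-view pegs; I went with the pegs.
- The picture viewer reached its limit of 12, so the final look after retreating was by depth and image numbers only.

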